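Scalpel from the instrument box

ROBOT

A 6-joint arm with a two-finger parallel gripper is mounted at the origin on the work surface; the furniture and walls round the work are solid. World frame = base frame: x ahead of the robot, y to its left, z up, the work surface at z = 0. Lengths are in m, angles in degrees, forces in N, time in s.
With the tool pointing down it reaches from about 0.3 to 0.75 m from the base axis. Payload 8.5 kg.
Tool frame: the origin (TCP) lies midway between the tips of the shut fingers; the grasp point (between the pads) lies 19 mm behind it; z points along the fingers, y is the line along which they close (so a half turn about z gives the same grasp; the last joint's range is limited). The gripper opens to 85 mm and grips with 20 to 120 N. Pads are 22 mm wide; open, the fingers measure 114 mm over their backs; the gripper's body (76 mm by 85 mm) begins 54 mm behind the grasp point. The pads swing forward as they close: fully open they stand 13 mm farther back than shut.
Start: joints at [60.143, 21.807, 74.336, -0, 83.858, -12.336], TCP at [0.166, 0.524, 0.201] pointing down, gripper open.
Joint ranges: [-178.18, 178.18], [-50.72, 133.34], [12.68, 142.11], [-81.47, 261.47], [9.98, 163.14], [-165.26, 165.26]. Speed limits (degrees/s): [136.94, 136.94, 180, 180, 180, 180].

INTERFACE

Orientations are given as a 3x3 rotation matrix whose columns are the frame's x, y, z axes.
In Python, from rig import observe, optics, order, spotter gives the robot as it stands.
- The arm moves only by the tool move_arm, never from a script. Its argument "series" is text: rows parted by semicolons, each of 5 numbers parted by spaces: the shift along the tool's x, y, z in cm, then the turn about the tool's z in degrees, then the opening, from -1 (shut) to 1 (fully open). A call has 1 to 8 rows; each row is the pose to reach, as a shift and turn from the pose commanded when the call began, along the tool's axes at that moment; what a row does not reach only later rows make up. A row lasts 1/8 s, in which the tool goes at most 62.5 mm and 10.7 degrees, less where a joint would pass 70% of its speed; a pose out of reach is approached as far as the arm can. A call with a gripper value outside its range is refused whole. The fingers move at their own pace and stop on an object; "force" is the grip in N (left out, the last holds). Time passes only in rows, so rows that repeat a pose let the fingers close. It gives the time, the measured TCP pose, the force, the opening and the grip force at its end, in the units of the state.
- observe(): the state, without advancing time (a new reading comes with each control period).
- optics.get_image(name): name is "scene" or "side" or "wrist"; returns a dict with "pixels" (384x512x3 uint8, blue, green, red), "camera_matrix" (3x3 intrinsics, pixels), "rvec" (rotation vector, rad) and "tvec" (3), from world to camera coordinates, as OpenCV has them. Camera axes: x right, y down, z forward; pixel columns grow to the right and rows downward; lengths in m; the calibration is good to about 2 mm. A picture is of the moment at which its call begins. There is no depth.
- order.close_job(): hands the job in; it is judged then, once.
Trained networks look in the newest picture that a camera, given by its name, has taken for a name from the list of things; names that differ only in an ending like _2 or _b are one class to them, and where a whole thing is asked for, a point or a joint stands for the part that bears it (a point fixed in the world has none). Each returns a list of dicts, best first, with "score" (0 to 1); they miss things now and then, are a little off and sometimes report something else, mostly with a low value. They report only what shows in the picture. A call takes as long as a camera call.
- spotter.find_in(thing, camera): "point" ([x, y, z] in m, in world coordinates, good to about 4 mm: the middle of the surface that is visible of it).
- spotter.cut_out(thing, camera): "pixels" (384x512 bool, what is visible of it).
- spotter.mark_of(thing, camera): "point" ([x, y, z] in m, in world coordinates, good to about 4 mm: a listed point, or the origin of a listed thing).
The state is a dict: "time_s": time; "q": joint angles; "qvel": joint speeds; "joint_efforts": joint torques, N m; "position": TCP position; "tool_rot": TCP orientation; "ft_force": force on the tool from outside, world axes, zero at the start; "wrist_torque": the same for the moment, N m; "grip_width": finger opening in m; "gripper_force": force on a finger pad.
Only numpy, scipy, OpenCV 4.12 (cv2) and the standard library are available. Lean on these libraries where they do the work, as an engineer would, in place of code of your own. Each camera call takes 0.05 s, during which the arm holds its last target. There are 200 camera calls.

TASK

Open the lidded instrument box: tip the lid up by its front tab, draw it out from under the two keepers at the back, and lay it flat on the bench, right way up. Then take the scalpel out of the box, where it lies close against a long wall among the other things, and lay it flat on the lid so that neither end hangs over the edge. Put nothing down by dropping it, leave the forceps, the pen and the needle in the box, and do not disturb the glassware and the wash bottle.

Things in the scene. Friction and masses are not known exactly. Their poses are not given: they have to be found in the camera images.
- instrument_box: grey moulded box (all sizes in mm), open at the top under its lid, fixed. Outside 116 (its x) by 156 (y), 44 high; walls and floor 3: inside 110 x 150, floor 3 above the bench. Origin: centre of the underside; z up; its -x side is the front, roughly toward the robot, where the lid has its tab. Two hooked keepers stand on the back wall (+x) at y = -60 and +60
- keeper (a point): (mm) underside of the lip of the left (+y) keeper, at x 60.5, y 60, z 51.5 of the box; the lip is 20 wide (y), spans x 55.5 to 68 and tops out at z 55. Both lips reach 5.5 over the back of the seated lid, 4.5 above it, so the lid's back cannot rise
- lid: grey lid (mm), 130 g. Origin: centre, in the plane of its skirt's lower edge: z 0 when laid on the bench, 36 when seated, axes as the box. Panel x -62.5 to 61, y +-82.5, z 8 to 11, border 2 higher. Skirt 8 deep round the front and side walls. A rib in the front wall bars sliding till the front is up over 6. Tip it 10 to 25 degrees about its back edge (x 58, z 8), then draw it 12 or more to its -x
- tab (a point): (mm) middle of the lid's tab, at x -70, z 25 of the lid: a plate 44 wide (y), 8 thick, 34 long, rising from the middle of the lid's front edge and leaning outward 30 degrees from upright, its free end at x -77, z 38. It can be held by its two side edges (44 apart) or across its thickness
- scalpel: dissecting knife (mm), 137 long (its y), 15 wide (x), 4 to 5 thick (z), 14 g: flat blue plastic handle from y -40 to +68 (balance point y +14), steel blade from y -40 to -69; origin on the underside, handle's centre line. It lies flat on the box floor along the box's y, blade to -y, within about 4 of the front or the back wall: too close for a finger to go between
- scalpel_butt (a point): butt end of the scalpel's handle, at y = +67 mm of the scalpel
- scalpel_tip (a point): point of the scalpel's blade, at y = -68 mm of the scalpel
- forceps: steel spring forceps (tweezers), 117 mm long (its y), 18 mm wide, 10 mm high, lying in the box along the other long wall; origin: centre of the underside
- pen: blue pen, 142 mm long (its y), 9 mm wide, 12 mm high, lying in the middle of the box; origin: centre of the underside
- seeker: mounted needle: wooden handle 8 mm thick, 90 mm long (from y = -63 to +27 mm), with a 45 mm steel needle toward +y; lies in the middle of the box; origin on the underside
- beaker: small glass beaker, 55 mm across, 68 mm high, standing behind the sink; origin: centre of the underside
- wash_bottle: white wash bottle with a bent spout, 63 mm across, 197 mm high, standing behind the sink; origin: under the bottle
- jar_open: open specimen jar, 46 mm across, 55 mm high, to the right of the box; origin: centre of the underside
- petri_lid: clear dish, 41 mm across, 9 mm high, on the bench near the front left corner of the box; origin: centre of the underside

How it is judged:
By the outcome, as a careful person would: the job done as asked, in the order asked, and still so for the second after the job is handed in, with the robot touching nothing.
It also fails if it takes over 67 s, if anything falls off the work surface, if the arm or the gripper's body presses on something with over 40 N, if the wrist force passes 120 N, or if a joint passes its speed limit or range.

## Working session

There is one attempt and no reset: what is moved stays moved. The work goes in short steps, Python scripts to look and compute and a tool call to move; the robot and the scene stay as the last step left them, time stands still between calls to the robot, and variables do not carry over. Pictures are saved under pics/ and viewed, at most 10 in all, crops included, and the job is handed in when it is done.

Besides the shell and the picture viewer there is one more tool, called after "Request:" as name(argument=value, ...) on one line, values as JSON. move_arm: Moves the arm, as the interface text tells. Its arguments: {"type":"object","properties":{"series":{"type":"string"},"force":{"type":"number"}},"required":["series"]}

```bash
mkdir -p pics; ls; cat > h.py <<'E'
import numpy as np, cv2
from rig import observe, optics, order, spotter
def snap(cam,name):
    im=optics.get_image(cam); cv2.imwrite('pics/'+name,im['pixels']); return im
def proj(im,P):
    return cv2.projectPoints(np.array(P,float).reshape(-1,3),np.array(im['rvec'],float),np.array(im['tvec'],float),np.array(im['camera_matrix'],float),None)[0].reshape(-1,2)
def ray(im,uv,z):
    R=cv2.Rodrigues(np.array(im['rvec'],float))[0];t=np.array(im['tvec'],float).ravel();K=np.array(im['camera_matrix'],float)
    c=-R.T@t; d=R.T@np.linalg.inv(K)@np.array([uv[0],uv[1],1.]); return c+d*(z-c[2])/d[2]
def best(f,n,c):
    r=f(n,c); return [(np.round(a['point'],4).tolist(),round(a['score'],2)) for a in r[:2]]
E
python3 - <<'E'
from h import *
ims=[snap(c,c+'0.png') for c in ('scene','side','wrist')]
cv2.imwrite('pics/both0.png',cv2.resize(np.hstack([i['pixels'] for i in ims[:2]]),(800,300)))
s=observe();print(s['time_s'],s['position'],s['tool_rot'])
for n in ('instrument_box','lid','tab','keeper','jar_open','petri_lid','beaker','wash_bottle'):
  for c in ('scene','side'): print(n,c,best(spotter.mark_of,n,c))
E
```

```text
pics
0.15 [0.16544946 0.52424558 0.20013979] [[-9.53604948e-01  3.01060260e-01 -5.68186834e-04]
 [ 3.01060708e-01  9.53604416e-01 -1.03377204e-03]
 [ 2.30597794e-04 -1.15686887e-03 -9.99999304e-01]]
instrument_box scene [([0.387, -0.3174, -0.0023], 0.77)]
instrument_box side [([0.3933, -0.3168, -0.0026], 0.84), ([0.3619, -0.5242, 0.0013], 0.38)]
lid scene [([0.3903, -0.3168, 0.0311], 0.7)]
lid side [([0.3885, -0.318, 0.0359], 0.73)]
tab scene [([0.3209, -0.3007, 0.0638], 0.86)]
tab side [([0.3226, -0.2968, 0.0635], 0.8)]
keeper scene [([0.4635, -0.2669, 0.0508], 0.78)]
keeper side [([0.4665, -0.2703, 0.0503], 0.72)]
jar_open scene [([0.3636, -0.5236, -0.0018], 0.79)]
jar_open side [([0.3585, -0.5204, -0.0013], 0.74)]
petri_lid scene [([0.3045, -0.2166, -0.001], 0.67)]
petri_lid side [([0.307, -0.2168, 0.0023], 0.54)]
beaker scene [([0.6796, 0.1404, -0.0006], 0.82)]
beaker side [([0.6801, 0.1346, -0.0023], 0.49)]
wash_bottle scene [([0.6956, 0.0108, -0.0006], 0.63)]
wash_bottle side [([0.6961, 0.01, -0.0021], 0.69)]
```

View pics/scene0.png

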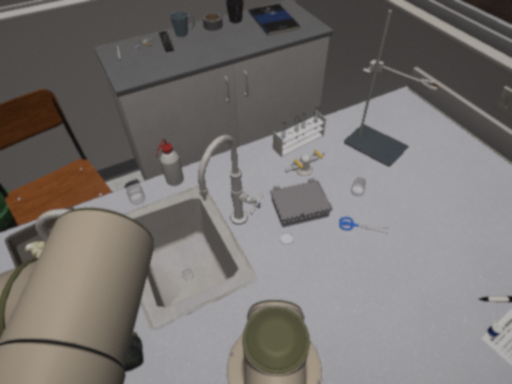

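View pics/side0.png

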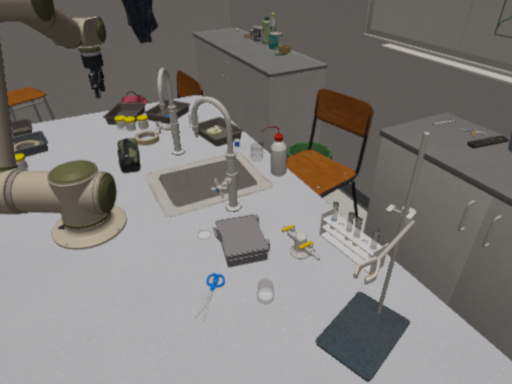

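The box is at about (0.39, -0.317). It sits right of the faucet (scene px 238,218), with the petri dish at its front left (287,239), the scissors to its right (350,224) and the jar at (358,187). Next I compute the free space and the box yaw.

```bash
python3 - <<'E'
from h import *
a=optics.get_image('scene');b=optics.get_image('side')
for n,u in dict(faucetbase=(238,219),scisL=(341,224),scisR=(388,232),sinkBR=(252,264),burner=(305,172)).items(): print(n,ray(a,u,0).round(3))
for n,u in dict(faucetbase=(233,207),scisring=(222,278),scistip=(203,315),burner=(300,250)).items(): print('s',n,ray(b,u,0).round(3))
def tri(u,v):
    P=[]
    for im in(a,b):
        R=cv2.Rodrigues(np.array(im['rvec'],float))[0];P.append(np.array(im['camera_matrix'])@np.c_[R,np.array(im['tvec']).ravel()])
    x=cv2.triangulatePoints(P[0],P[1],np.array(u,float),np.array(v,float)).ravel();return (x[:3]/x[3]).round(3)
print('arc top',tri((222,137),(207,97)),'spout end',tri((202,192),(192,135)))
print('camera pos', [(-cv2.Rodrigues(np.array(i['rvec'],float))[0].T@np.array(i['tvec']).ravel()).round(2) for i in (a,b)])
# pose fit of lid outline to masks
from scipy.optimize import minimize
H=[]
for im,c in((a,'scene'),(b,'side')):
    m=spotter.cut_out('lid',c)[0]['pixels'].astype(np.uint8);H.append((im,m)); print(c,m.sum())
c4=[(-62.5,-82.5,36),(-62.5,82.5,36),(61,82.5,36),(61,-82.5,36),(-62.5,-82.5,49),(-62.5,82.5,49),(61,82.5,49),(61,-82.5,49)]
tb=[(-62,-22,49),(-62,22,49),(-80,-22,72),(-80,22,72),(-73,-22,75),(-73,22,75)]
def mask(im,p):
    R=np.array([[np.cos(p[2]),-np.sin(p[2]),0],[np.sin(p[2]),np.cos(p[2]),0],[0,0,1]])
    m=np.zeros((384*4,512*4),np.uint8)
    for s in(c4,tb):
        q=proj(im,np.array(s)/1000@R.T+[p[0],p[1],0]); h=cv2.convexHull(((q+.5)*4).astype(np.float32)); cv2.fillConvexPoly(m,np.round(h).astype(np.int32),255)
    return cv2.resize(m,(512,384),interpolation=cv2.INTER_AREA)/255.
f=lambda p,S=H: sum(np.abs(mask(im,p)-m).sum() for im,m in S)
for S in(H,H[:1],H[1:]):
    r=minimize(f,[.39,-.317,-.22],args=(S,),method='Nelder-Mead',options=dict(initial_simplex=[[.39,-.317,-.22],[.4,-.317,-.22],[.39,-.307,-.22],[.39,-.317,-.15]]));print(r.x[:2].round(4),np.degrees(r.x[2]).round(1),r.fun)
E
```

```text
faucetbase [ 0.444 -0.12   0.   ]
scisL [ 0.274 -0.396  0.   ]
scisR [ 0.182 -0.505 -0.   ]
sinkBR [ 0.278 -0.085  0.   ]
burner [ 0.518 -0.418  0.   ]
s faucetbase [ 0.449 -0.123  0.   ]
s scisring [ 0.288 -0.406  0.   ]
s scistip [ 0.199 -0.496  0.   ]
s burner [ 0.535 -0.411  0.   ]
arc top [ 0.406 -0.081  0.386] spout end [ 0.377 -0.005  0.248]
camera pos [array([-0.24,  0.16,  0.99]), array([ 0.05, -1.08,  0.76])]Traceback (most recent call last):
  File "<stdin>", line 16, in <module>
IndexError: list index out of range
```

Request:
move_arm(series="0 0 -24 0 1; 0 0 -24 0 1; 0 0 -24 0 1; 0 0 -24 0 1; -24 -31.6 -24 0 1; -24 -31.6 -24 0 1; -24 -31.6 -24 0 1; -24 -31.6 -24 0 1")

```text
time_s: 2.1
position: [0.2498, 0.2873, 0.4407]
tool_rot: [[-0.954, 0.3, 0.001], [0.3, 0.954, 0.0], [-0.0, 0.0, -1.0]]
ft_force: [0.5, 0.5, 0.2]
grip_width: 0.0853
gripper_force: 0.0
```

Request:
move_arm(series="-13.4 -25.9 0 0 1; -13.4 -25.9 0 0 1; -13.4 -25.9 0 0 1; -13.4 -25.9 0 0 1; -23 -53.3 0 0 1; -23 -53.3 0 0 1; -23 -53.3 0 0 1; -23 -53.3 0 0 1")

```text
time_s: 3.1
position: [0.3038, -0.2036, 0.4409]
tool_rot: [[-0.953, 0.302, 0.001], [0.302, 0.953, -0.001], [-0.001, -0.0, -1.0]]
ft_force: [0.5, 0.5, -0.3]
grip_width: 0.0859
gripper_force: 0.0
```

Request:
move_arm(series="-2 -7 0 0 1; -2 -7 10 0 1; -2 -7 10 0 1; -2 -7 10 0 1")

```text
time_s: 3.6
position: [0.3018, -0.2736, 0.3391]
tool_rot: [[-0.953, 0.302, -0.003], [0.302, 0.953, 0.004], [0.004, 0.003, -1.0]]
ft_force: [0.0, -0.1, 0.6]
grip_width: 0.0854
gripper_force: 0.0
```

```bash
cat > fit.py <<'E'
from h import *
from scipy.optimize import minimize
c4=[(x,y,z) for x in(-62.5,61) for y in(-82.5,82.5) for z in (36,49)]
tb=[(-62,-22,49),(-62,22,49),(-80,-22,72),(-80,22,72),(-73,-22,75),(-73,22,75)]
def mask(im,p,dz=0,parts=(c4,tb)):
    R=cv2.Rodrigues(np.array([0,0,p[2]]))[0]
    m=np.zeros((384*4,512*4),np.uint8)
    for s in parts:
        q=proj(im,(np.array(s)/1000+[0,0,dz])@R.T+[p[0],p[1],0]); h=cv2.convexHull(((q+.5)*4).astype(np.float32)); cv2.fillConvexPoly(m,np.round(h).astype(np.int32),255)
    return cv2.resize(m,(512,384),interpolation=cv2.INTER_AREA)/255.
def fit(S,p0,dz=0):
    f=lambda p: sum(np.abs(mask(im,p,dz)-m).sum()/m.sum() for im,m in S)
    p0=np.array(p0);r=minimize(f,p0,method='Nelder-Mead',options=dict(initial_simplex=[p0,p0+[.01,0,0],p0+[0,.01,0],p0+[0,0,.08]]))
    return r.x.round(4),np.degrees(r.x[2]).round(2),round(r.fun,3)
E
python3 - <<'E'
from fit import *
s=observe();print(s['time_s'],s['position'],s['tool_rot'],s['q'])
S=[]
for c in('wrist','scene','side'):
    im=snap(c,c+'1.png')
    print(c,[(n,best(spotter.mark_of,n,c)) for n in('lid','tab','keeper','instrument_box')])
    r=spotter.cut_out('lid',c)
    if r: S.append((im,r[0]['pixels'].astype(np.uint8))); print('mask',r[0]['score'],S[-1][1].sum(),fit(S[-1:],[.39,-.317,-.22]))
if S: print(fit(S,[.39,-.317,-.22]))
E
```

```text
3.6 [ 0.3018332  -0.27360838  0.33911702] [[-0.95344692  0.30155013 -0.00254798]
 [ 0.30153825  0.95344484  0.00419873]
 [ 0.00369549  0.00323495 -0.99998794]] [-5.89547690e+01  2.98683333e+00  7.67983512e+01 -1.02947150e-03
  1.00496215e+02 -1.31404470e+02]
wrist [('lid', [([0.3885, -0.3167, 0.0346], 0.95)]), ('tab', [([0.3222, -0.3041, 0.0558], 0.87)]), ('keeper', [([0.4643, -0.2692, 0.0515], 0.84)]), ('instrument_box', [])]
mask 0.96 8231 (array([ 0.3909, -0.3157, -0.2135]), np.float64(-12.23), np.float64(0.028))
scene [('lid', [([0.3927, -0.3199, 0.0336], 0.65)]), ('tab', [([0.3213, -0.2985, 0.0638], 0.66)]), ('keeper', [([0.4631, -0.2722, 0.0541], 0.72)]), ('instrument_box', [])]
mask 0.97 1666 (array([ 0.3903, -0.3143, -0.2242]), np.float64(-12.85), np.float64(0.064))
side [('lid', [([0.3915, -0.3167, 0.0348], 0.89)]), ('tab', [([0.3213, -0.2985, 0.063], 0.98)]), ('keeper', [([0.4633, -0.2697, 0.0512], 0.69)]), ('instrument_box', [([0.392, -0.3167, -0.0048], 0.75)])]
mask 0.98 1804 (array([ 0.3891, -0.3117, -0.2044]), np.float64(-11.71), np.float64(0.04))
(array([ 0.3892, -0.3143, -0.2051]), np.float64(-11.75), np.float64(0.157))
```

View pics/wrist1.png

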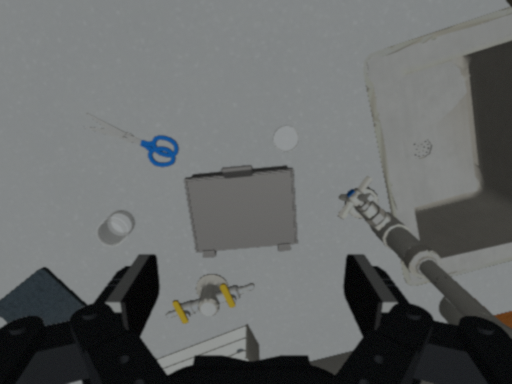

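Wrist view: lid at px 187–295 × 168–250, tab at (237,171), keepers at (209,253) and (284,246), petri dish at (286,138), scissors at (165,150), jar at (117,226). The fit gives the box at (0.390, -0.316) with yaw -12.2°.

Request:
move_arm(series="-2.4 -2 10 -5.3 1; -2.4 -2 10 -5.3 1; -2.4 -2 20 -5.3 1; -2.4 -2 20 -5.3 1; -2.4 -2 24 -5.3 1; -2.4 -2 24 -5.3 1")

```text
time_s: 5.25
position: [0.3186, -0.2994, 0.0991]
tool_rot: [[-0.977, 0.212, -0.003], [0.212, 0.977, 0.005], [0.004, 0.004, -1.0]]
ft_force: [-0.6, 0.8, 0.7]
grip_width: 0.0854
gripper_force: 0.0
```

```bash
python3 - <<'E'
from fit import *
s=observe();print(s['time_s'],s['position'],s['tool_rot'].round(4))
im=snap('wrist','wrist2.png')
print([(n,best(spotter.mark_of,n,'wrist')) for n in('lid','tab')])
r=spotter.cut_out('lid','wrist')
for q in r[:1]: print(q['score'],q['pixels'].sum(),fit([(im,q['pixels'].astype(np.uint8))],[.39,-.317,-.213]))
E
```

```text
5.25 [ 0.31855305 -0.29938796  0.09906066] [[-0.9773  0.2118 -0.0028]
 [ 0.2118  0.9773  0.0046]
 [ 0.0037  0.0039 -1.    ]]
[('lid', [([0.3888, -0.316, 0.0381], 0.7)]), ('tab', [([0.3268, -0.3023, 0.0579], 0.91)])]
0.97 27231 (array([ 0.39  , -0.3161, -0.2076]), np.float64(-11.89), np.float64(0.057))
```

View pics/wrist2.png

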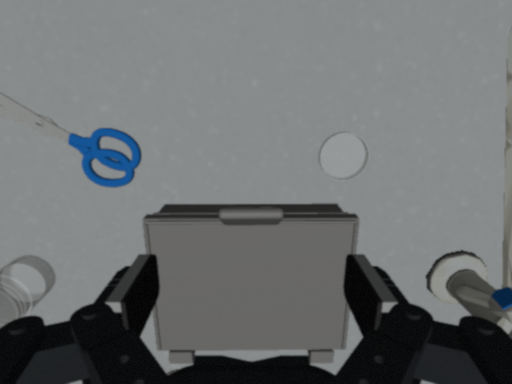

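The fingers straddle the tab evenly (tab at px 222–282, row 214; finger pads at 157 and 345). I descend and grip it.

Request:
move_arm(series="0 0 3 0 1; 0 0 5.4 0 0.4; 0 0 5.4 0 0; 0 0 5.4 0 -0.2; 0 0 5.4 0 -0.3; 0 0 5.4 0 -0.3; 0 0 5.4 0 -0.3; 0 0 5.4 0 -0.3", force=60)

```text
time_s: 6.45
position: [0.3193, -0.3006, 0.0467]
tool_rot: [[-0.977, 0.212, 0.0], [0.212, 0.977, -0.0], [-0.0, -0.0, -1.0]]
ft_force: [-1.2, -0.1, -0.3]
grip_width: 0.0296
gripper_force: 0.0
```

```bash
python3 - <<'E'
from fit import *
s=observe();print(s['time_s'],s['position'],s['grip_width'])
w=snap('wrist','w3.png')['pixels'];d=optics.get_image('side');e=optics.get_image('scene')
c=lambda im:cv2.resize(im['pixels'][int(proj(im,[.33,-.3,.06])[0][1])-50:,int(proj(im,[.33,-.3,.06])[0][0])-65:][:100,:130],(400,300),interpolation=cv2.INTER_CUBIC)
cv2.imwrite('pics/m3.png',np.vstack([np.hstack([c(d),c(e)]),np.hstack([cv2.resize(w,(400,300)),np.zeros((300,400,3),np.uint8)])]))
E
```

```text
6.45 [ 0.31930556 -0.30056018  0.0467172 ] 0.029611743835973696
```

View pics/m3.png

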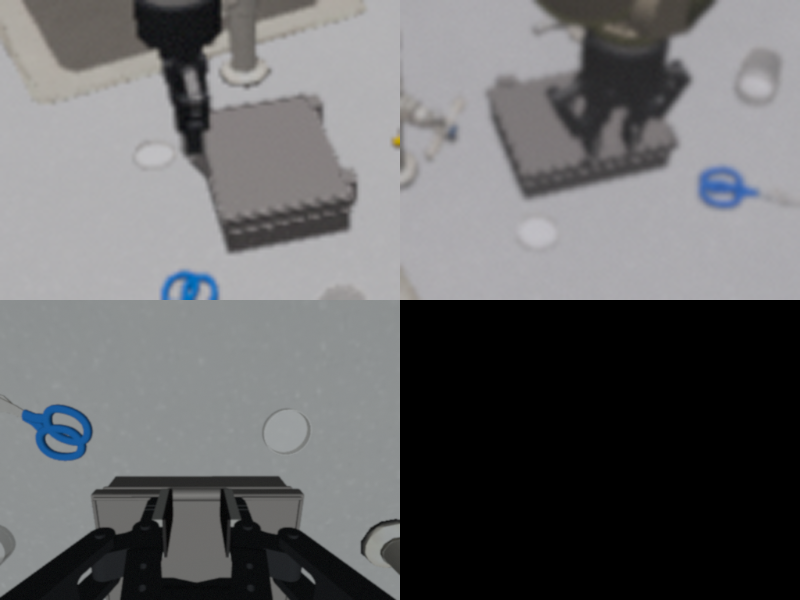

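```bash
python3 - <<'E'
from fit import *
im=optics.get_image('wrist')
p=[.39,-.316,-.21];R=cv2.Rodrigues(np.array([0,0,p[2]]))[0]
L=lambda P:proj(im,(np.array(P,float)/1000+[0,0,.036])@R.T+[p[0],p[1],0]).round(0)
print('cam',-cv2.Rodrigues(np.array(im['rvec'],float))[0].T@np.array(im['tvec']).ravel())
print('tab top',L([(-77,-22,38),(-77,22,38)]),'root',L([(-62,-22,12),(-62,22,12)]))
s=observe();T=np.array(s['tool_rot']);o=np.array(s['position'])
for x in(-11,0,11):
  for z in(-6,-28): print(x,z,proj(im,[o+T@np.array([x,y,z])/1000 for y in(-15,15)]).round(0).tolist())
w=im['pixels'].copy()
for q in L([(-77,-22,38),(-77,22,38),(-62,-22,12),(-62,22,12)]): cv2.circle(w,tuple(int(v) for v in q),3,(0,0,255),1)
for x in(-11,11):
  for y in(-15,15): cv2.circle(w,tuple(int(v) for v in proj(im,[o+T@np.array([x,y,-6])/1000])[0]),3,(0,255,0),1)
cv2.imwrite('pics/w4.png',cv2.resize(w[180:360,130:370],(800,600),interpolation=cv2.INTER_CUBIC))
E
```

```text
cam [ 0.24166746 -0.28498843  0.22129645]
tab top [[210. 247.]
 [296. 246.]] root [[216. 249.]
 [289. 249.]]
-11 -6 [[228.0, 254.0], [279.0, 254.0]]
-11 -28 [[225.0, 274.0], [282.0, 274.0]]
0 -6 [[227.0, 237.0], [279.0, 237.0]]
0 -28 [[224.0, 255.0], [283.0, 255.0]]
11 -6 [[227.0, 219.0], [280.0, 219.0]]
11 -28 [[224.0, 236.0], [284.0, 235.0]]
```

View pics/w4.png

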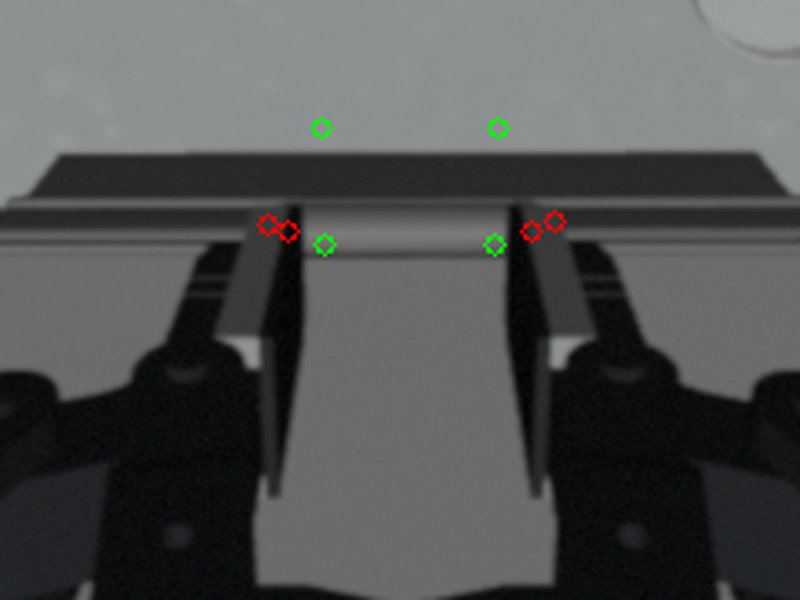

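The visible fingertips project to a point above the tab's free end, and no force registers, so the pads closed over air. I open, go lower in small steps and try again.

Request:
move_arm(series="0 0 0 0 0.5; 0 0 0 0 0.5; 0.2 0 1.2 0 0.5; 0.2 0 1.2 0 0.2; 0.2 0 1.2 0 -0.1; 0.2 0 1.2 0 -0.2; 0.2 0 1.2 0 -0.2; 0.2 0 1.2 0 -0.2")

```text
time_s: 7.65
position: [0.3174, -0.3002, 0.0352]
tool_rot: [[-0.977, 0.212, 0.0], [0.212, 0.977, -0.001], [-0.0, -0.0, -1.0]]
ft_force: [-1.6, 1.9, 6.0]
grip_width: 0.0407
gripper_force: 60.2
```

Request:
move_arm(series="0 0 0 0 0.5; 0 0 0 0 0.5; 0.1 0 0.8 0 0.5; 0.1 0 0.8 0 0.2; 0.1 0 0.8 0 -0.2; 0.1 0 0.8 0 -0.4; 0.1 0 0.8 0 -0.4; 0.1 0 0.8 0 -0.4")

```text
time_s: 8.65
position: [0.3163, -0.2998, 0.0267]
tool_rot: [[-0.977, 0.212, -0.0], [0.212, 0.977, 0.0], [0.0, 0.0, -1.0]]
ft_force: [-1.2, 0.8, 4.7]
grip_width: 0.0421
gripper_force: 60.6
```

Request:
move_arm(series="-0.1 0 -0.6 0 -0.4; -0.2 0 -1.1 0 -0.4; -0.3 0 -1.6 0 -0.4; -0.5 0 -2.2 0 -0.4; -0.7 0 -2.8 0 -0.4; -0.9 0 -3.3 0 -0.4; -1.2 0 -3.9 0 -0.4; -1.2 0 -3.9 0 -0.4")

```text
time_s: 9.65
position: [0.3284, -0.3027, 0.066]
tool_rot: [[-0.977, 0.212, 0.001], [0.212, 0.977, -0.001], [-0.001, -0.001, -1.0]]
ft_force: [-1.6, -0.1, -3.0]
grip_width: 0.0422
gripper_force: 61.1
```

```bash
python3 - <<'E'
from fit import *
s=observe();print(s['time_s'],s['position'],s['ft_force'],s['wrist_torque'],s['grip_width'])
d=optics.get_image('side');e=optics.get_image('scene')
c=lambda im:cv2.resize(im['pixels'][int(proj(im,[.36,-.3,.06])[0][1])-50:,int(proj(im,[.36,-.3,.06])[0][0])-65:][:100,:130],(400,300),interpolation=cv2.INTER_CUBIC)
cv2.imwrite('pics/m5.png',np.hstack([c(d),c(e)]))
for k in('scene','side'): print([(n,best(spotter.mark_of,n,k)) for n in('lid','tab')])
E
```

```text
9.65 [ 0.32837587 -0.30267317  0.06604641] [-1.57675141 -0.12785142 -2.95400335] [0.07695803 0.42291028 0.02445005] 0.04216964026040721
[('lid', [([0.39, -0.3154, 0.0541], 0.92)]), ('tab', [([0.331, -0.3031, 0.0997], 0.62)])]
[('lid', [([0.3934, -0.3143, -0.0044], 0.63), ([0.3892, -0.3187, 0.0562], 0.59)]), ('tab', [([0.3298, -0.2998, 0.1021], 0.91)])]
```

View pics/m5.png

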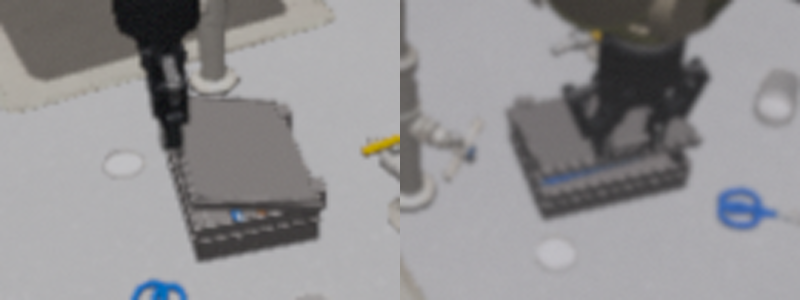

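The lid is tipped about 18° with its back still under the keepers, and a blue handle shows near the front wall. Now I draw it out and lift it clear.

Request:
move_arm(series="0 0 0 0 -0.4; 0.7 0 0 0 -0.4; 1.4 0 0 0 -0.4; 2.1 0 -0.1 0 -0.4; 2.8 0 -0.2 0 -0.4; 3.2 0 -0.6 0 -0.4; 3.2 0 -1.6 0 -0.4; 3.2 0 -3 0 -0.4", force=110)

```text
time_s: 10.95
position: [0.2969, -0.2957, 0.0965]
tool_rot: [[-0.977, 0.212, 0.0], [0.212, 0.977, -0.0], [-0.0, -0.0, -1.0]]
ft_force: [-0.3, -0.3, -0.9]
grip_width: 0.0405
gripper_force: 111.4
```

```bash
python3 - <<'E'
from fit import *
s=observe();print(s['time_s'],s['position'],s['ft_force'],s['wrist_torque'],s['grip_width'])
d=optics.get_image('side');e=optics.get_image('scene')
c=lambda im:cv2.resize(im['pixels'][int(proj(im,[.36,-.3,.06])[0][1])-50:,int(proj(im,[.36,-.3,.06])[0][0])-65:][:100,:130],(400,300),interpolation=cv2.INTER_CUBIC)
cv2.imwrite('pics/m6.png',np.hstack([c(d),c(e)]))
for k in('scene','side'): print([(n,best(spotter.mark_of,n,k)) for n in('lid','tab','scalpel','pen')])
E
```

```text
10.95 [ 0.29688106 -0.29573702  0.09645103] [-0.27933996 -0.33176301 -0.92837237] [0.00528095 0.01840215 0.01016902] 0.04053232472043519
[('lid', [([0.3607, -0.3122, 0.0868], 0.87), ([0.4608, -0.2689, 0.0501], 0.6)]), ('tab', [([0.299, -0.296, 0.1362], 0.82)]), ('scalpel', []), ('pen', [])]
[('lid', [([0.3602, -0.3132, 0.0899], 0.64)]), ('tab', [([0.3027, -0.2942, 0.1316], 0.84)]), ('scalpel', [([0.4365, -0.3267, -0.003], 0.38), ([0.3767, -0.3112, 0.0019], 0.31)]), ('pen', [([0.3791, -0.3122, 0.002], 0.44), ([0.2988, -0.292, 0.1295], 0.37)])]
```

View pics/m6.png

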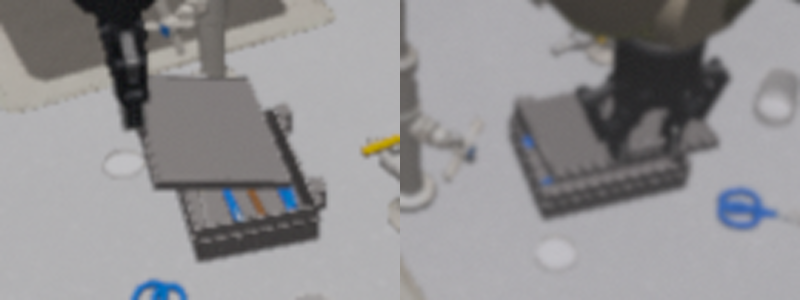

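Request:
move_arm(series="0 0 -2.5 0 -0.4; 0 0 -4 0 -0.4; 3 -1.5 -4 0 -0.4; 7 -3.7 -4 0 -0.4; 12 -6.3 -4 0 -0.4; 17 -9 -4 0 -0.4; 21 -11 -3 0 -0.4; 22.7 -12 -2 0 -0.4")

```text
time_s: 12.45
position: [0.0905, -0.366, 0.1116]
tool_rot: [[-0.965, 0.256, -0.054], [0.257, 0.966, -0.001], [0.052, -0.015, -0.999]]
ft_force: [0.0, 0.6, -1.3]
grip_width: 0.0405
gripper_force: 111.5
```

```bash
python3 - <<'E'
from fit import *
s=observe();print(s['time_s'],s['position'],s['q'],s['ft_force'],s['wrist_torque'],s['grip_width'])
for k in('scene','side'):
  snap(k,k+'7.png'); print([(n,best(spotter.mark_of,n,k)) for n in('lid','tab','petri_lid')])
E
```

```text
12.45 [ 0.09048045 -0.3659531   0.11156079] [ -91.7880398    11.06130993  107.43463808   -3.54478176   61.40202256
 -165.20923792] [ 0.0454108   0.62129864 -1.29141115] [0.03290688 0.01095108 0.02761383] 0.04052113645430078
[('lid', [([0.1528, -0.3822, 0.0963], 0.74)]), ('tab', [([0.0924, -0.3657, 0.1486], 0.82), ([0.4018, -0.3208, 0.0026], 0.49)]), ('petri_lid', [([0.3042, -0.2168, 0.0003], 0.42)])]
[('lid', [([0.1542, -0.3818, 0.1004], 0.71)]), ('tab', [([0.0946, -0.3628, 0.1453], 0.59), ([0.3918, -0.3168, -0.0], 0.46)]), ('petri_lid', [([0.3089, -0.2165, -0.0003], 0.43)])]
```

View pics/side7.png

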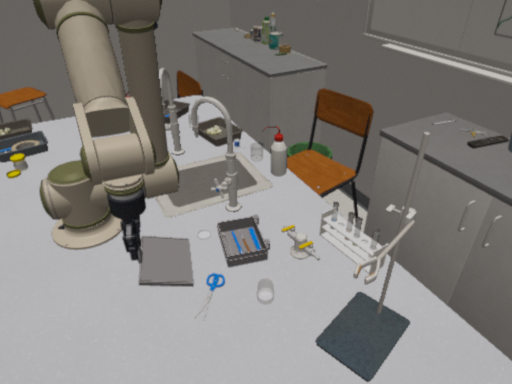

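The lid is in the air at about (0.153, -0.382). Joint 6 is at its range end, so I turn the tool to relieve it; the lid may lie at any yaw.

Request:
move_arm(series="0 0 0 8 -0.4; 0 0 0 16 -0.4; 0 0 0 24 -0.4; 0 0 0 30 -0.4; 0 0 0 30 -0.4")

```text
time_s: 13.48
position: [0.0916, -0.3654, 0.1123]
tool_rot: [[-0.71, 0.702, -0.054], [0.703, 0.711, -0.001], [0.037, -0.039, -0.999]]
ft_force: [0.5, -0.3, -1.1]
grip_width: 0.0408
gripper_force: 111.5
```

```bash
cat > t.py <<'E'
from h import *
import sys
s=observe();np.set_printoptions(suppress=True,precision=3)
T=np.array(s['tool_rot']);o=np.array(s['position'])
print(s['time_s'],o,'q',s['q'],'ft',s['ft_force'],s['grip_width'],'yaw y',np.degrees(np.arctan2(T[1,1],T[0,1])).round(1)); print(T)
if len(sys.argv)>3: print('tool shift cm',T.T@(np.array(sys.argv[1:4],float)-o)*100)
E
python3 t.py .078 -.343 .09; python3 -c "
from h import *
for k in('scene','side'):
  optics.get_image(k); print([(n,best(spotter.mark_of,n,k)) for n in('lid','tab')])"
```

```text
13.475 [ 0.092 -0.365  0.112] q [ -91.636   10.966  107.412   -3.506   61.506 -135.261] ft [ 0.454 -0.274 -1.091] 0.04083253967502197 yaw y 45.3
[[-0.71   0.702 -0.054]
 [ 0.703  0.711 -0.001]
 [ 0.037 -0.039 -0.999]]
tool shift cm [2.461 0.724 2.293]
[('lid', [([0.138, -0.4106, 0.0962], 0.81)]), ('tab', [([0.0911, -0.3677, 0.149], 0.69), ([0.3066, -0.2149, -0.0007], 0.37)])]
[('lid', [([0.1365, -0.4149, 0.1], 0.59)]), ('tab', [([0.0966, -0.3644, 0.1459], 0.67), ([0.1357, -0.4144, 0.1038], 0.16)])]
```

Joint 6's limit left a 3° tool tilt toward world -x. If I turn the tool so that its closing line lies along world y, that line becomes level, so the lid can lie flat with its tab pointing to +x.

Request:
move_arm(series="0 0 -1 10 -0.4; -1 0.7 -1 20 -0.4; -2 1.3 -1.4 30 -0.4; -3 2 -1.4 40 -0.4; -4 2.7 -1.4 50 -0.4; -5 3.3 -1.4 60 -0.4; -6 4 -1.4 70 -0.4; -6.5 4.3 -1.4 80 -0.4")

```text
time_s: 14.78
position: [0.1689, -0.3808, 0.1218]
tool_rot: [[0.574, 0.817, -0.054], [0.819, -0.575, -0.001], [-0.031, -0.044, -0.999]]
ft_force: [-0.5, 0.5, -2.0]
grip_width: 0.0403
gripper_force: 111.5
```

Request:
move_arm(series="0 0 0 10 -0.4; 0 0 0 20 -0.4; 0 0 0 30 -0.4; 0 0 0 40 -0.4; 0 0 0 50 -0.4; 0 0 0 55.5 -0.4; 0 0 0 55.5 -0.4")

```text
time_s: 15.65
position: [0.1684, -0.3808, 0.1219]
tool_rot: [[0.999, -0.004, -0.054], [-0.004, -1.0, -0.001], [-0.054, 0.001, -0.999]]
ft_force: [-0.3, -0.2, -1.6]
grip_width: 0.0407
gripper_force: 111.5
```

```bash
python3 t.py .17 -.38 .08; python3 -c "
from h import *
for k in('scene','side'):
  snap(k,k+'8.png'); print([(n,best(spotter.mark_of,n,k)) for n in('lid','tab')])"
```

```text
15.65 [ 0.168 -0.381  0.122] q [-80.346  14.147 100.771  -3.348  65.587  11.269] ft [-0.338 -0.167 -1.576] 0.04071334178546294 yaw y -90.2
[[ 0.999 -0.004 -0.054]
 [-0.004 -1.    -0.001]
 [-0.054  0.001 -0.999]]
tool shift cm [ 0.383 -0.087  4.177]
[('lid', [([0.104, -0.3811, 0.1152], 0.84), ([0.3631, -0.5221, -0.0001], 0.2)]), ('tab', [([0.1693, -0.3816, 0.1569], 0.59)])]
[('lid', [([0.0994, -0.3837, 0.1181], 0.91)]), ('tab', [([0.1646, -0.3776, 0.1563], 0.87)])]
```

Request:
move_arm(series="0.2 0 3 0 -0.4; 0.3 0 6 0 -0.4; 0.4 0 7.5 0 -0.4; 0.5 0 8.5 0 -0.4; 0.5 0 8.5 0 -0.4")

```text
time_s: 16.58
position: [0.1688, -0.3808, 0.0365]
tool_rot: [[0.999, -0.005, -0.054], [-0.005, -1.0, -0.0], [-0.054, 0.0, -0.999]]
ft_force: [0.1, 0.9, -0.6]
grip_width: 0.0401
gripper_force: 111.5
```

```bash
python3 t.py; python3 -c "
from h import *
for k in('scene','side'):
  snap(k,k+'9.png'); print([(n,best(spotter.mark_of,n,k)) for n in('lid','tab')])"
```

```text
16.575 [ 0.169 -0.381  0.037] q [-80.29   22.126 107.571  -3.937  50.888  12.492] ft [ 0.102  0.85  -0.639] 0.04010336046723694 yaw y -90.3
[[ 0.999 -0.005 -0.054]
 [-0.005 -1.    -0.   ]
 [-0.054  0.    -0.999]]
[('lid', [([0.1036, -0.3812, 0.0312], 0.91)]), ('tab', [([0.1687, -0.3816, 0.0733], 0.93)])]
[('lid', [([0.1027, -0.3841, 0.0324], 0.97)]), ('tab', [([0.168, -0.3829, 0.0721], 0.57)])]
```

Request:
move_arm(series="0 0 0.7 0 -0.4; 0.1 0 1.3 0 -0.4; 0.1 0 1.8 0 -0.4; 0.3 0 2.2 0 -0.4; 0.5 0 2.7 0 -0.4; 0.7 0 3.2 0 -0.4; 0.7 0 3.2 0 -0.4", force=60)

```text
time_s: 17.75
position: [0.1742, -0.3809, 0.0043]
tool_rot: [[0.999, -0.005, -0.054], [-0.005, -1.0, -0.001], [-0.054, 0.001, -0.999]]
ft_force: [0.5, 0.7, 2.6]
grip_width: 0.0403
gripper_force: 112.2
```

```bash
python3 t.py; python3 -c "
from h import *
for k in('scene','side'):
  im=snap(k,k+'10.png'); print([(n,best(spotter.mark_of,n,k)) for n in('lid','tab')])
c=lambda im:cv2.resize(im['pixels'][int(proj(im,[.12,-.38,.03])[0][1])-50:,max(0,int(proj(im,[.12,-.38,.03])[0][0])-65):][:100,:130],(650,500),interpolation=cv2.INTER_CUBIC)
cv2.imwrite('pics/m10.png',c(im))"
```

```text
17.75 [ 0.174 -0.381  0.004] q [-79.544  25.877 109.259  -4.284  45.47   13.753] ft [0.452 0.701 2.639] 0.04032860551501597 yaw y -90.3
[[ 0.999 -0.005 -0.054]
 [-0.005 -1.    -0.001]
 [-0.054  0.001 -0.999]]
[('lid', [([0.1091, -0.3803, 0.0038], 0.7)]), ('tab', [([0.173, -0.3794, 0.0382], 0.96), ([0.4493, -0.259, 0.005], 0.74)])]
[('lid', [([0.1033, -0.3822, 0.0043], 0.63)]), ('tab', [([0.1734, -0.3803, 0.0416], 0.59)])]
```

View pics/m10.png

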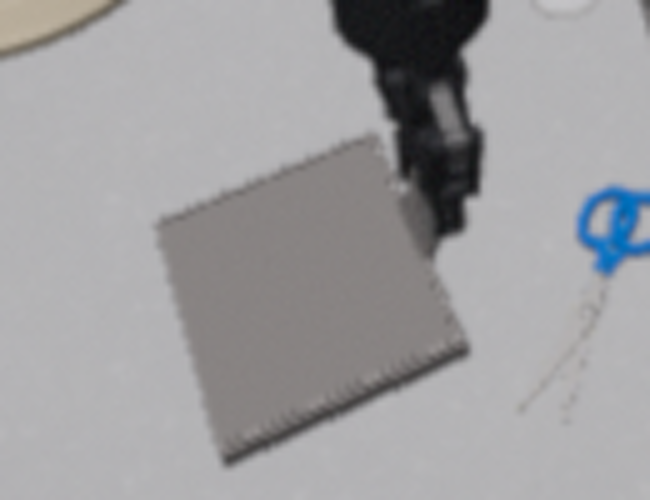

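The lid's back edge now rests on the bench and its front is still up by about 6°. I lay the front down the rest of the way.

Request:
move_arm(series="0.1 0 0.4 0 -0.4; 0.2 0 0.8 0 -0.4; 0.3 0 1.2 0 -0.4; 0.3 0 1.4 0 -0.4; 0.3 0 1.4 0 -0.4")

```text
time_s: 18.68
position: [0.1766, -0.3816, -0.0084]
tool_rot: [[0.999, -0.004, -0.054], [-0.004, -1.0, -0.003], [-0.054, 0.004, -0.999]]
ft_force: [3.3, 4.3, 27.6]
grip_width: 0.0408
gripper_force: 115.6
```

```bash
python3 t.py; python3 -c "
from h import *
for k in('scene','side'):
  im=snap(k,k+'11.png'); print([(n,best(spotter.mark_of,n,k)) for n in('lid','tab')])"
```

```text
18.675 [ 0.177 -0.382 -0.008] q [-79.223  27.417 109.823  -4.467  43.235  14.282] ft [ 3.345  4.29  27.573] 0.04075928777849977 yaw y -90.2
[[ 0.999 -0.004 -0.054]
 [-0.004 -1.    -0.003]
 [-0.054  0.004 -0.999]]
[('lid', [([0.1041, -0.3831, -0.0022], 0.63)]), ('tab', [([0.1717, -0.3813, 0.0271], 0.66)])]
[('lid', [([0.1013, -0.3834, -0.002], 0.75)]), ('tab', [([0.1726, -0.3813, 0.0293], 0.66)])]
```

Request:
move_arm(series="0 0 -0.15 0 -0.4; 0 0 -0.15 0 0.1; 0 0 -0.15 0 0.4; 0 0 -0.15 0 0.5; 0 0 -0.5 0 0.5; 0 0 -3 0 0.5; 0 0 -8 0 0.5; 0 0 -14 0 0.5", force=40)

```text
time_s: 19.98
position: [0.1837, -0.3802, 0.1314]
tool_rot: [[0.999, -0.005, -0.054], [-0.005, -1.0, 0.001], [-0.054, -0.001, -0.999]]
ft_force: [0.2, -0.7, 0.0]
grip_width: 0.0644
gripper_force: 0.0
```

Request:
move_arm(series="0 0 -6 0 0.5; 0 0 -12 0 0.5; 0 0 -14 0 0.5")

```text
time_s: 20.35
position: [0.1917, -0.3813, 0.2735]
tool_rot: [[0.999, -0.005, -0.053], [-0.005, -1.0, -0.007], [-0.052, 0.007, -0.999]]
ft_force: [-0.8, -0.5, -0.9]
grip_width: 0.0639
gripper_force: 0.0
```

```bash
python3 t.py .33 -.30 .33; python3 -c "
from fit import *
import math
for k in('scene','side','wrist'):
  im=snap(k,k+'12.png'); print([(n,best(spotter.mark_of,n,k)) for n in('lid','tab','scalpel','scalpel_butt','scalpel_tip','pen','forceps','seeker')])
  r=spotter.cut_out('lid',k)
  if r: print(r[0]['score'],fit([(im,r[0]['pixels'].astype(np.uint8))],[.103,-.382,3.1],-.036))"
```

```text
20.35 [ 0.192 -0.381  0.274] q [-77.177   6.916  82.915  -3.021  90.457  13.096] ft [-0.775 -0.544 -0.864] 0.06392927112813004 yaw y -90.3
[[ 0.999 -0.005 -0.053]
 [-0.005 -1.    -0.007]
 [-0.052  0.007 -0.999]]
tool shift cm [13.47  -8.156 -6.42 ]
[('lid', [([0.1037, -0.3825, -0.0006], 0.84), ([0.433, -0.3271, 0.0041], 0.33)]), ('tab', [([0.173, -0.3793, 0.0261], 0.6)]), ('scalpel', [([0.1734, -0.3785, 0.029], 0.72), ([0.4342, -0.3275, 0.0041], 0.7)]), ('scalpel_butt', [([0.4476, -0.2623, 0.0056], 0.4), ([0.1036, -0.3815, -0.0047], 0.3)]), ('scalpel_tip', [([0.4216, -0.3952, 0.0053], 0.68), ([0.3909, -0.316, -0.0013], 0.68)]), ('pen', [([0.4209, -0.3955, 0.0048], 0.67), ([0.6941, 0.0123, -0.0003], 0.28)]), ('forceps', []), ('seeker', [([0.4026, -0.3186, 0.0052], 0.38)])]
0.64 (array([ 0.1041, -0.3794,  3.1327]), np.float64(179.49), np.float64(0.066))
[('lid', [([0.102, -0.3822, 0.0005], 0.71), ([0.1746, -0.3792, 0.0283], 0.48)]), ('tab', [([0.1733, -0.3768, 0.0275], 0.84)]), ('scalpel', [([0.4471, -0.2635, 0.0071], 0.69), ([0.4345, -0.3276, -0.0012], 0.64)]), ('scalpel_butt', [([0.4491, -0.2653, 0.0051], 0.5)]), ('scalpel_tip', [([0.4199, -0.3941, 0.0062], 0.62)]), ('pen', [([0.3772, -0.3131, 0.0019], 0.63)]), ('forceps', [([0.3478, -0.3011, 0.0024], 0.45)]), ('seeker', [([0.4029, -0.3216, 0.0067], 0.36)])]
0.61 (array([  1.0297,   7.9047, -22.9   ]), np.float64(-1312.07), np.float64(1.0))
[('lid', [([0.1018, -0.3823, -0.0029], 0.61)]), ('tab', [([0.1762, -0.3815, 0.0233], 0.68)]), ('scalpel', []), ('scalpel_butt', []), ('scalpel_tip', []), ('pen', []), ('forceps', [([0.3487, -0.2999, -0.0047], 0.61)]), ('seeker', [])]
0.68 (array([ 0.1013, -0.3817,  3.13  ]), np.float64(179.33), np.float64(0.019))
```

The lid is flat at (0.102, -0.382) with yaw 180°. The scalpel lies by the back wall, about 2 mm off it. I turn the tool half over so that the closing line lies along box x and the camera stays clear of the faucet, then look from above.

Request:
move_arm(series="2 -1 -3 10 0.5; 5 -2 -5.7 20 0.5; 8 -3.6 -5.7 30 0.5; 11 -5.2 -5.7 40 0.5; 14 -6.6 -5.7 50 0.5; 17 -8 -5.7 60 0.5; 19.5 -9.2 -5.7 70 0.5; 19.5 -9.2 -5.7 80 0.5")

```text
time_s: 22.85
position: [0.3909, -0.2888, 0.3158]
tool_rot: [[0.165, -0.985, -0.054], [-0.986, -0.165, -0.0], [-0.009, 0.053, -0.999]]
ft_force: [-0.2, -0.8, 0.7]
grip_width: 0.0639
gripper_force: 0.0
```

Request:
move_arm(series="0 0 0 10 0.5; 0 0 0 20 0.5; 0 0 0 22 0.5; 0 0 0 22 0.5")

```text
time_s: 23.35
position: [0.3896, -0.2897, 0.3162]
tool_rot: [[-0.21, -0.976, -0.054], [-0.978, 0.211, -0.001], [0.012, 0.053, -0.999]]
ft_force: [-0.6, 0.5, 0.3]
grip_width: 0.0643
gripper_force: 0.0
```

```bash
cat > box.py <<'E'
from h import *
p=[.39,-.316,np.radians(-12)]
R=cv2.Rodrigues(np.array([0,0,p[2]]))[0]; O=np.array([p[0],p[1],0])
tb=lambda P:(np.array(P,float)-O)@R*1000
tw=lambda P:np.array(P,float)/1000@R.T+O
def look(cam,names):
    im=optics.get_image(cam)
    for n in names:
        m=spotter.mark_of(n,cam); c=spotter.cut_out(n,cam); s=''
        if c:
            v,u=np.nonzero(c[0]['pixels']); z=.008
            pts=np.array([ray(im,(a,b),z) for a,b in zip(u,v)][::max(1,len(u)//300)]); b=tb(pts)
            s=f"mask {c[0]['score']:.2f} x {np.percentile(b[:,0],[2,50,98]).round(1)} y {np.percentile(b[:,1],[2,98]).round(1)}"
        print(cam,n,[(tb(q['point']).round(1).tolist(),round(q['score'],2)) for q in m[:1]],s)
    return im
E
python3 t.py; python3 -c "
from box import *
for c in ('wrist','side'): im=look(c,['scalpel','scalpel_butt','scalpel_tip','pen','seeker','forceps','keeper','instrument_box']); cv2.imwrite('pics/%s13.png'%c,im['pixels'])"
```

```text
23.35 [ 0.39  -0.29   0.316] q [-49.193  13.091  68.292  -2.413 100.596 142.555] ft [-0.639  0.498  0.349] 0.06434830262412991 yaw y 167.8
[[-0.21  -0.976 -0.054]
 [-0.978  0.211 -0.001]
 [ 0.012  0.053 -0.999]]
wrist scalpel [([46.8, -0.4, 3.2], 0.56)] mask 0.65 x [36.3 42.9 49.2] y [-63.3  62.2]
wrist scalpel_butt [([42.9, 66.5, 10.4], 0.91)] mask 0.75 x [36.8 43.2 49.2] y [-62.6  62.9]
wrist scalpel_tip [([44.1, -71.2, 3.9], 0.85)] mask 0.69 x [-333.9 -262.7 -198.2] y [-175.1  -42.3]
wrist pen [([-14.1, 2.4, 1.5], 0.89)] mask 0.95 x [-18.2 -12.1  -5.7] y [-67.9  59.2]
wrist seeker [([9.4, -4.8, 3.2], 0.8)] mask 0.72 x [ 7.7 11.9 18.3] y [-63.9  46.3]
wrist forceps [([-42.7, 5.1, -4.6], 0.8)] mask 0.69 x [-49.1 -46.1 -44.4] y [52.3 59.2]
wrist keeper [([66.3, 59.6, 49.5], 0.97)] mask 0.67 x [-62.7  -2.6  70.8] y [-78.4  84.5]
wrist instrument_box [([-1.2, 3.7, 4.2], 0.57)] mask 0.72 x [-18.2 -12.2  -5.8] y [-67.7  57.6]
side scalpel [([50.0, -0.6, -1.7], 0.56)] 
side scalpel_butt [([46.1, 64.6, 6.8], 0.61)] mask 0.43 x [35.4 42.  48.7] y [-23.8  54.7]
side scalpel_tip [([44.3, -68.5, 3.1], 0.5)] 
side pen [([-11.0, 3.3, 2.7], 0.53)] 
side seeker [([12.3, -208.9, 0.9], 0.59)] 
side forceps [([-46.1, 1.9, 2.6], 0.47)] 
side keeper [([62.1, 61.9, 52.2], 0.56)] mask 0.69 x [ 6.9 10.6 14.9] y [-29.    9.9]
side instrument_box [([2.8, 0.1, -2.2], 0.92)]
```

```bash
python3 - <<'E'
from box import *
s=observe();T=np.array(s['tool_rot']);o=np.array(s['position'])
for P in([41,34,120],[41,34,30],[41,34,8],[29,34,8]): print(P,((tw(P)-o)@T*100).round(2),tw(P).round(4))
E
```

```text
[41, 34, 120] [-1.1  -5.7  19.34] [ 0.4372 -0.2913  0.12  ]
[41, 34, 30] [-1.21 -6.17 28.32] [ 0.4372 -0.2913  0.03  ]
[41, 34, 8] [-1.24 -6.29 30.52] [ 0.4372 -0.2913  0.008 ]
[29, 34, 8] [-1.23 -5.09 30.58] [ 0.4254 -0.2888  0.008 ]
```

Request:
move_arm(series="-1.1 -5.7 5 0 -1; -1.1 -5.7 10 0 -1; -1.1 -5.7 15 0 -1; -1.1 -5.7 19.3 0 -1; -1.2 -6 24 0 -1; -1.2 -6.2 28.3 0 -1; -1.2 -6.2 28.3 0 -1")

```text
time_s: 25.92
position: [0.4363, -0.2904, 0.0282]
tool_rot: [[-0.213, -0.975, -0.058], [-0.977, 0.213, 0.003], [0.009, 0.057, -0.998]]
ft_force: [-0.7, 0.2, 0.7]
grip_width: -0.0001
gripper_force: 0.0
```

```bash
python3 t.py; python3 -c "
from box import *
s=observe();T=np.array(s['tool_rot']);o=np.array(s['position']);print(tb(o))
for P in([41,34,14],[41,34,9],[41,34,8]): print(P,((tw(P)-o)@T*100).round(2))
look('scene',['scalpel'])
"
```

```text
25.925 [ 0.436 -0.29   0.028] q [-45.347  31.563  90.107  -2.554  60.828 148.246] ft [-0.699  0.231  0.699] -0.00010596452138326419 yaw y 167.7
[[-0.213 -0.975 -0.058]
 [-0.977  0.213  0.003]
 [ 0.009  0.057 -0.998]]
[39.94588109 34.68796667 28.19218913]
[41, 34, 14] [ 0.06 -0.19  1.41]
[41, 34, 9] [ 0.05 -0.22  1.91]
[41, 34, 8] [ 0.05 -0.22  2.01]
scene scalpel [([41.5, -1.6, 3.4], 0.71)] mask 0.59 x [34.1 41.2 48.2] y [-54.6  60.8]
```

Request:
move_arm(series="0.05 -0.1 1 0 -1; 0.05 -0.2 1.6 0 -1; 0.05 -0.2 1.9 0 -1; 0.05 -0.2 2 0 -1; 0.05 -0.2 2 0 -1")

```text
time_s: 26.7
position: [0.4382, -0.2924, 0.0102]
tool_rot: [[-0.213, -0.976, -0.054], [-0.977, 0.213, -0.001], [0.012, 0.052, -0.999]]
ft_force: [0.8, 0.8, 0.6]
grip_width: 0.0
gripper_force: 0.0
```

Request:
move_arm(series="0 0 0.2 0 -1; 0 0 0.3 0 -1; 0 0 0.3 0 -1")

```text
time_s: 27.08
position: [0.438, -0.2923, 0.0071]
tool_rot: [[-0.213, -0.976, -0.054], [-0.977, 0.213, -0.001], [0.012, 0.053, -0.999]]
ft_force: [0.2, -0.6, 0.3]
grip_width: -0.0
gripper_force: 0.0
```

Request:
move_arm(series="0 0 0.1 0 -1; 0 0 0.15 0 -1; 0 0 0.15 0 -1")

```text
time_s: 27.45
position: [0.4377, -0.2923, 0.0057]
tool_rot: [[-0.213, -0.976, -0.054], [-0.977, 0.213, -0.001], [0.012, 0.053, -0.999]]
ft_force: [-3.1, 0.8, 2.2]
grip_width: -0.0001
gripper_force: 1.8
```

Request:
move_arm(series="0 0 0.1 0 -1; 0 0.3 0.12 0 -1; 0 0.6 0.13 0 -1; 0 0.9 0.15 0 -1; 0 1.3 0.17 0 -1; 0 1.3 0.17 0 -1")

```text
time_s: 28.2
position: [0.4249, -0.2895, 0.0046]
tool_rot: [[-0.213, -0.976, -0.054], [-0.977, 0.213, -0.001], [0.012, 0.053, -0.999]]
ft_force: [-0.2, -0.1, 0.1]
grip_width: 0.0
gripper_force: 0.0
```

```bash
python3 -c "
from box import *
look('scene',['scalpel'])
look('side',['scalpel'])
s=observe();print(s['time_s'],tb(s['position']),s['ft_force'])
"
```

```text
scene scalpel [([43.9, -2.0, 3.4], 0.56)] 
side scalpel [([45.1, 3.6, -3.2], 0.56)] 
28.5 [29.00454295 33.12929466  4.60701515] [ 0.09884262  0.4776842  -0.23785549]
```

Request:
move_arm(series="0 0 -6 0 -1; 0 0 -12 0 -1; 0 0 -14 0 -1")

```text
time_s: 28.88
position: [0.4338, -0.2902, 0.148]
tool_rot: [[-0.212, -0.976, -0.05], [-0.977, 0.213, -0.005], [0.016, 0.047, -0.999]]
ft_force: [0.3, -0.6, -1.1]
grip_width: -0.0001
gripper_force: 0.0
```

```bash
python3 -c "
from box import *
im=look('wrist',['scalpel','scalpel_butt','scalpel_tip','seeker'])
cv2.imwrite('pics/w14.png',im['pixels'])
# blue mask scan
hsv=cv2.cvtColor(im['pixels'],cv2.COLOR_BGR2HSV)
m=cv2.inRange(hsv,(95,90,40),(130,255,255))
n,l,st,ce=cv2.connectedComponentsWithStats(m)
for i in range(1,n):
  if st[i,4]>150:
    v,u=np.nonzero(l==i); b=tb([ray(im,q,.007) for q in zip(u,v)])
    bb=[(y,b[(abs(b[:,1]-y)<3),0]) for y in(-30,-15,0,15,30,45,60)]
    print(i,st[i],[(y,x.min().round(1),x.max().round(1)) for y,x in bb if len(x)])
s=observe();print(s['time_s'],tb(s['position']),s['ft_force'])
"
```

```text
wrist scalpel [([45.4, -2.5, 1.2], 0.87)] mask 0.83 x [36.8 43.2 50. ] y [-62.7  61.5]
wrist scalpel_butt [([43.4, 66.9, 7.8], 0.72)] mask 0.98 x [37.3 43.5 50.4] y [-63.3  62.5]
wrist scalpel_tip [([44.3, -71.0, 5.9], 0.91)] mask 0.57 x [37.6 44.3 50.5] y [-63.7  62.7]
wrist seeker [([44.3, -69.3, 7.1], 0.67)] mask 0.56 x [ 8.  12.  17.2] y [-63.7  35.5]
1 [ 368    0   56   41 1246] []
2 [ 287   65   12  146 1083] [(-30, np.float64(-15.0), np.float64(-6.1)), (-15, np.float64(-15.5), np.float64(-7.5)), (0, np.float64(-16.1), np.float64(-8.9)), (15, np.float64(-16.6), np.float64(-9.4)), (30, np.float64(-17.1), np.float64(-9.8)), (45, np.float64(-18.7), np.float64(-11.3)), (60, np.float64(-18.2), np.float64(-12.8))]
3 [ 230   99   15  108 1461] [(-30, np.float64(39.0), np.float64(49.6)), (-15, np.float64(37.3), np.float64(50.0)), (0, np.float64(37.5), np.float64(50.4)), (15, np.float64(37.7), np.float64(50.7)), (30, np.float64(36.9), np.float64(51.1)), (45, np.float64(37.1), np.float64(51.4)), (60, np.float64(37.3), np.float64(50.8))]
29.325 [ 35.93330497  34.99390371 143.38249641] [-0.09219239  0.03766207 -0.188498  ]
```

```bash
python3 - <<'E'
from box import *
s=observe();T=np.array(s['tool_rot']);o=np.array(s['position'])
for P in([37,30,30],[37,30,6],[37,30,5],[37,30,4]): print(P,((tw(P)-o)@T*100).round(2))
E
```

```text
[37, 30, 30] [ 0.37 -0.72 11.32]
[37, 30, 6] [ 0.35 -0.85 13.72]
[37, 30, 5] [ 0.34 -0.86 13.82]
[37, 30, 4] [ 0.34 -0.86 13.92]
```

Request:
move_arm(series="0.35 -0.7 6 0 -1; 0.35 -0.7 11.3 0 -1; 0.35 -0.8 13.2 0 -1; 0.35 -0.85 13.7 0 -1; 0.35 -0.85 13.9 0 -1; 0.35 -0.85 13.95 0 -1; 0.35 -0.85 13.95 0 -1")

```text
time_s: 30.2
position: [0.433, -0.2951, 0.0054]
tool_rot: [[-0.213, -0.976, -0.053], [-0.977, 0.213, -0.002], [0.013, 0.051, -0.999]]
ft_force: [-0.0, 0.2, 0.1]
grip_width: -0.0003
gripper_force: 0.0
```

Request:
move_arm(series="0 0 0.1 0 -1; 0 0 0.2 0 -1; 0 0 0.25 0 -1; 0 0 0.25 0 -1")

```text
time_s: 30.7
position: [0.4326, -0.2948, 0.0022]
tool_rot: [[-0.213, -0.976, -0.054], [-0.977, 0.213, -0.001], [0.012, 0.053, -0.999]]
ft_force: [0.1, 0.5, 0.4]
grip_width: 0.0
gripper_force: 0.0
```

Request:
move_arm(series="0 0 0.2 0 -1; 0 0 0.4 0 -1; 0 0 0.4 0 -1")

```text
time_s: 31.08
position: [0.4323, -0.2947, -0.002]
tool_rot: [[-0.213, -0.976, -0.054], [-0.977, 0.213, -0.001], [0.012, 0.053, -0.999]]
ft_force: [-0.2, 0.4, 0.4]
grip_width: 0.0002
gripper_force: 0.0
```

Request:
move_arm(series="0 0 0.2 0 -1; 0 0 0.3 0 -1; 0 0 0.3 0 -1")

```text
time_s: 31.45
position: [0.4322, -0.2948, -0.0049]
tool_rot: [[-0.213, -0.976, -0.054], [-0.977, 0.213, -0.001], [0.012, 0.053, -0.999]]
ft_force: [-0.3, -0.8, -0.1]
grip_width: 0.0002
gripper_force: 0.0
```

```bash
python3 - <<'E'
from box import *
g=cv2.imread('pics/w14.png',0)
print([ (r,g[r,235:275:5].tolist()) for r in range(190,340,6)])
im=optics.get_image('wrist') # for K, rel pose fixed to tool
s=observe();T=np.array(s['tool_rot']);o=np.array(s['position'])
for x in(-11,0,11):
  print(x,[(z,proj(im,[o+T@np.array([x,y,z])/1000 for y in(-7,7)]).round(0).tolist()) for z in(0,-10,-20,-30,-40)])
E
```

```text
[(190, [76, 77, 103, 116, 116, 117, 116, 117]), (196, [77, 76, 103, 116, 115, 116, 116, 110]), (202, [77, 76, 106, 115, 114, 115, 115, 109]), (208, [110, 112, 114, 114, 114, 114, 114, 114]), (214, [77, 76, 68, 68, 62, 63, 60, 54]), (220, [36, 37, 37, 36, 35, 35, 35, 36]), (226, [35, 38, 36, 38, 38, 37, 37, 37]), (232, [138, 139, 139, 140, 140, 140, 139, 141]), (238, [144, 144, 143, 145, 144, 144, 143, 144]), (244, [143, 53, 53, 7, 42, 54, 103, 145]), (250, [127, 53, 53, 8, 40, 55, 75, 129]), (256, [23, 55, 52, 10, 38, 54, 49, 9]), (262, [37, 52, 53, 9, 40, 53, 53, 26]), (268, [44, 53, 53, 10, 37, 54, 53, 24]), (274, [49, 52, 53, 9, 36, 52, 54, 12]), (280, [50, 100, 103, 28, 69, 104, 75, 13]), (286, [6, 9, 116, 44, 98, 15, 12, 11]), (292, [11, 14, 12, 43, 32, 13, 14, 22]), (298, [12, 9, 15, 44, 34, 11, 12, 12]), (304, [13, 11, 18, 44, 35, 10, 11, 11]), (310, [14, 12, 23, 40, 31, 12, 12, 12]), (316, [10, 11, 23, 42, 32, 16, 8, 9]), (322, [15, 12, 23, 43, 33, 22, 11, 9]), (328, [15, 19, 27, 73, 47, 28, 12, 10]), (334, [15, 25, 38, 118, 65, 24, 6, 9])]
-11 [(0, [[238.0, 250.0], [261.0, 250.0]]), (-10, [[237.0, 258.0], [261.0, 258.0]]), (-20, [[236.0, 267.0], [262.0, 267.0]]), (-30, [[235.0, 277.0], [263.0, 277.0]]), (-40, [[235.0, 288.0], [263.0, 288.0]])]
0 [(0, [[238.0, 233.0], [261.0, 233.0]]), (-10, [[237.0, 240.0], [262.0, 240.0]]), (-20, [[236.0, 249.0], [262.0, 249.0]]), (-30, [[235.0, 258.0], [263.0, 258.0]]), (-40, [[234.0, 268.0], [264.0, 268.0]])]
11 [(0, [[237.0, 216.0], [261.0, 216.0]]), (-10, [[237.0, 222.0], [262.0, 222.0]]), (-20, [[236.0, 230.0], [262.0, 230.0]]), (-30, [[235.0, 238.0], [263.0, 238.0]]), (-40, [[234.0, 247.0], [264.0, 247.0]])]
```

The image shows the shut fingertips about 30 mm behind the reported TCP, which agrees with the tab contact. So I keep going down by feel.

Request:
move_arm(series="0 0.05 0.5 0 -1; 0 0.05 1 0 -1; 0 0.05 1.3 0 -1; 0 0.05 1.3 0 -1")

```text
time_s: 32.0
position: [0.4309, -0.2946, -0.018]
tool_rot: [[-0.213, -0.976, -0.054], [-0.977, 0.213, -0.0], [0.012, 0.053, -0.999]]
ft_force: [-0.5, -0.1, -0.0]
grip_width: -0.0003
gripper_force: 0.0
```

Request:
move_arm(series="0 0 0.2 0 -1; 0 0 0.4 0 -1; 0 0 0.4 0 -1")

```text
time_s: 32.38
position: [0.4308, -0.2947, -0.0218]
tool_rot: [[-0.213, -0.976, -0.054], [-0.977, 0.213, -0.001], [0.012, 0.053, -0.999]]
ft_force: [-0.5, 0.5, -0.6]
grip_width: 0.0002
gripper_force: 0.0
```

Request:
move_arm(series="0 0 0.2 0 -1; 0 0 0.2 0 -1")

```text
time_s: 32.62
position: [0.4309, -0.2949, -0.0232]
tool_rot: [[-0.213, -0.976, -0.053], [-0.977, 0.213, -0.001], [0.013, 0.052, -0.999]]
ft_force: [-0.3, 0.1, 5.2]
grip_width: 0.0001
gripper_force: 2.8
```

Contact: 5 N on the handle. Press a little more and drag the scalpel off the wall.

Request:
move_arm(series="0 0 0.1 0 -1; 0 0.3 0.12 0 -1; 0 0.6 0.13 0 -1; 0 0.9 0.15 0 -1")

```text
time_s: 33.12
position: [0.4235, -0.2943, -0.0233]
tool_rot: [[-0.213, -0.976, -0.05], [-0.977, 0.213, -0.005], [0.015, 0.047, -0.999]]
ft_force: [2.8, -1.2, 11.1]
grip_width: -0.0001
gripper_force: 5.3
```

Request:
move_arm(series="0 0.3 0.02 0 -1; 0 0.6 0.03 0 -1; 0 0.8 0.04 0 -1; 0 0.8 0.04 0 -1")

```text
time_s: 33.62
position: [0.4155, -0.2926, -0.0233]
tool_rot: [[-0.213, -0.976, -0.05], [-0.977, 0.213, -0.005], [0.015, 0.048, -0.999]]
ft_force: [2.0, 0.2, 11.5]
grip_width: 0.0001
gripper_force: 5.4
```

Request:
move_arm(series="0 0 -2 0 -1; 0 0 -6 0 -0.5; 0 0 -9 0 -0.5")

```text
time_s: 34.0
position: [0.4191, -0.2912, 0.0666]
tool_rot: [[-0.213, -0.976, -0.053], [-0.977, 0.213, -0.002], [0.013, 0.052, -0.999]]
ft_force: [-0.8, 0.7, -0.6]
grip_width: 0.0216
gripper_force: 0.0
```

```bash
cat > scan.py <<'E'
from box import *
im=optics.get_image('wrist')
cv2.imwrite('pics/wscan.png',im['pixels'])
hsv=cv2.cvtColor(im['pixels'],cv2.COLOR_BGR2HSV)
m=cv2.inRange(hsv,(95,90,40),(130,255,255))
n,l,st,ce=cv2.connectedComponentsWithStats(m)
for i in range(1,n):
  if st[i,4]>100:
    v,u=np.nonzero(l==i); b=tb([ray(im,q,.007) for q in zip(u,v)])
    bb=[(y,b[(abs(b[:,1]-y)<3),0]) for y in(-30,-15,0,15,30,45,60)]
    print(i,st[i],[(y,x.min().round(1),x.max().round(1)) for y,x in bb if len(x)])
for nm in('scalpel_butt','scalpel_tip','seeker'): print(nm,[(tb(q['point']).round(1),round(q['score'],2)) for q in spotter.mark_of(nm,'wrist')[:1]])
c=spotter.cut_out('seeker','wrist')
if c:
  v,u=np.nonzero(c[0]['pixels']);b=tb([ray(im,q,.007) for q in zip(u,v)]);print('seeker',[(y,b[abs(b[:,1]-y)<3,0].min().round(1),b[abs(b[:,1]-y)<3,0].max().round(1)) for y in(-45,-15,0,15,30,45) if (abs(b[:,1]-y)<3).any()])
s=observe();o=np.array(s['position']);T=np.array(s['tool_rot']);print(s['time_s'],'tcp',tb(o),'tip',tb(o-.030*T[:,2]),s['ft_force'],s['grip_width'])
E
python3 scan.py
```

```text
1 [395   0  69  26 970] []
2 [ 284   59   16  191 1908] [(-30, np.float64(-15.2), np.float64(-6.3)), (-15, np.float64(-15.6), np.float64(-7.5)), (0, np.float64(-16.3), np.float64(-8.6)), (15, np.float64(-16.9), np.float64(-9.0)), (30, np.float64(-17.4), np.float64(-10.2)), (45, np.float64(-18.8), np.float64(-10.6)), (60, np.float64(-18.5), np.float64(-12.7))]
3 [ 217  104   33  141 2498] [(-30, np.float64(31.8), np.float64(43.2)), (-15, np.float64(29.2), np.float64(42.9)), (0, np.float64(27.3), np.float64(41.3)), (15, np.float64(25.3), np.float64(39.6)), (30, np.float64(23.9), np.float64(38.5)), (45, np.float64(22.4), np.float64(36.6)), (60, np.float64(21.0), np.float64(35.3))]
scalpel_butt []
scalpel_tip [(array([ 41.5, -70.8,   4.5]), 0.93)]
seeker [(array([11.4, -5. ,  4.2]), 0.95)]
seeker [(-45, np.float64(9.6), np.float64(17.4)), (-15, np.float64(7.2), np.float64(14.6)), (0, np.float64(6.3), np.float64(14.6)), (15, np.float64(7.0), np.float64(12.3)), (30, np.float64(7.6), np.float64(9.2)), (45, np.float64(6.7), np.float64(7.5))]
34.25 tcp [22.60275691 30.6841142  64.38284349] tip [24.21221475 31.02420896 94.33770922] [ 0.40971649 -0.09386494 -0.60575078] 0.02121030233686224
```

The scalpel has moved off the wall: at y 30 its handle now spans x 24–38.5, turned about 6°. I align with it and go down around it.

Request:
move_arm(series="0 -0.65 2 -5.7 -0.53; 0 -0.75 5 -5.7 -0.53; -0.1 -0.95 7 -5.7 -0.53; -0.1 -1.05 8 -5.7 -0.53; -0.1 -1.1 8.5 -5.7 -0.53; -0.1 -1.1 8.5 -5.7 -0.53")

```text
time_s: 35.0
position: [0.4238, -0.2916, -0.021]
tool_rot: [[-0.115, -0.992, -0.057], [-0.993, 0.115, 0.002], [0.005, 0.057, -0.998]]
ft_force: [-5.4, 1.5, -2.8]
grip_width: 0.0198
gripper_force: 2.8
```

Request:
move_arm(series="0 0.05 -0.2 0 -0.565; 0 0.05 -0.2 0 -0.565; 0 0 0.3 0 -0.565; 0 0 0.5 0 -0.565; 0 0 0.5 0 -0.565")

```text
time_s: 35.62
position: [0.4246, -0.2925, -0.0236]
tool_rot: [[-0.114, -0.992, -0.054], [-0.993, 0.115, -0.002], [0.008, 0.053, -0.999]]
ft_force: [-10.3, 4.7, 20.1]
grip_width: 0.0186
gripper_force: 15.6
```

The outer finger is on the handle's top and rubs the wall, so the gap is still too small. I use this contact to drag the scalpel 7 mm further.

Request:
move_arm(series="0 0.2 0 0 -0.565; 0 0.4 0.02 0 -0.565; 0 0.6 0.03 0 -0.565; 0 0.7 0.04 0 -0.565; 0 0.7 0.04 0 -0.565; 0 0.7 -1.5 0 -0.5; 0 0.5 -5 0 -0.5; 0 0.5 -7 0 -0.5")

```text
time_s: 36.62
position: [0.4243, -0.2922, 0.0461]
tool_rot: [[-0.115, -0.992, -0.053], [-0.993, 0.115, -0.002], [0.008, 0.052, -0.999]]
ft_force: [-0.8, -0.3, 0.8]
grip_width: 0.0214
gripper_force: 0.0
```

```bash
python3 scan.py
```

```text
1 [ 438    0   74   43 1859] []
2 [ 298   61   29  197 2170] [(-30, np.float64(-15.5), np.float64(-6.1)), (-15, np.float64(-15.8), np.float64(-7.4)), (0, np.float64(-16.7), np.float64(-8.2)), (15, np.float64(-17.5), np.float64(-9.1)), (30, np.float64(-18.5), np.float64(-10.1)), (45, np.float64(-19.2), np.float64(-10.9)), (60, np.float64(-18.8), np.float64(-12.7))]
3 [ 239  103   27  152 2924] [(-30, np.float64(27.6), np.float64(39.2)), (-15, np.float64(24.0), np.float64(38.0)), (0, np.float64(21.8), np.float64(36.0)), (15, np.float64(18.9), np.float64(34.1)), (30, np.float64(16.6), np.float64(31.4)), (45, np.float64(14.3), np.float64(29.4)), (60, np.float64(12.2), np.float64(26.6))]
scalpel_butt [(array([16.9, 60.8,  9.5]), 0.57)]
scalpel_tip [(array([ 41.5, -68.9,   3.8]), 0.9)]
seeker [(array([ 5.4, -4. ,  0.3]), 0.67)]
36.875 tcp [27.55628061 30.92917043 43.92833839] tip [29.17226905 31.2634294  73.88291821] [ 0.59249084 -1.07596406 -0.31780904] 0.021460092341194576
```

Request:
move_arm(series="0 0.4 1 -3.3 -0.53; 0 0.3 3.5 -3.3 -0.53; 0 0.15 5.7 -3.3 -0.53; -0.05 0.1 6.6 -3.3 -0.53; -0.05 0.1 6.9 -3.3 -0.53; -0.05 0.1 6.9 -3.3 -0.53")

```text
time_s: 37.62
position: [0.4193, -0.2914, -0.0238]
tool_rot: [[-0.057, -0.997, -0.054], [-0.998, 0.057, -0.001], [0.004, 0.054, -0.999]]
ft_force: [0.2, -0.5, -0.6]
grip_width: 0.0204
gripper_force: 0.0
```

Request:
move_arm(series="0 0 0.15 0 -0.53; 0 0 0.3 0 -0.53; 0 0 0.3 0 -0.53")

```text
time_s: 38.0
position: [0.4196, -0.2917, -0.0256]
tool_rot: [[-0.057, -0.997, -0.052], [-0.998, 0.057, -0.003], [0.006, 0.052, -0.999]]
ft_force: [-1.2, 2.4, 11.5]
grip_width: 0.02
gripper_force: 5.6
```

Request:
move_arm(series="0 0 -0.1 0 -0.7; 0 0 -0.1 0 -0.9; 0 0 -0.1 0 -0.9; 0 0 -0.1 0 -0.9", force=40)

```text
time_s: 38.5
position: [0.4193, -0.2915, -0.0255]
tool_rot: [[-0.057, -0.997, -0.053], [-0.998, 0.058, -0.002], [0.005, 0.053, -0.999]]
ft_force: [-0.2, 0.3, 6.9]
grip_width: 0.0128
gripper_force: 39.3
```

Request:
move_arm(series="0 0 -0.5 0 -0.9; 0 0.1 -1.5 0 -0.9; 0 0.2 -4 0 -0.9; 0 0.4 -8 0 -0.9; 0 0.6 -12 0 -0.9; 0 0.6 -12 0 -0.9", force=60)

```text
time_s: 39.25
position: [0.4205, -0.2918, 0.0971]
tool_rot: [[-0.057, -0.997, -0.05], [-0.998, 0.058, -0.005], [0.008, 0.049, -0.999]]
ft_force: [-0.1, -0.2, -0.9]
grip_width: 0.0113
gripper_force: 58.6
```

```bash
python3 -c "
from box import *
for k in('scene','side'):
  im=optics.get_image(k); cv2.imwrite('pics/%s20.png'%k,im['pixels'])
  for n in('scalpel','scalpel_butt','scalpel_tip','lid','tab'): print(k,n,best(spotter.mark_of,n,k))
"; python3 t.py
```

```text
scene scalpel [([0.4187, -0.3261, 0.1254], 0.53)]
scene scalpel_butt [([0.4238, -0.2562, 0.1276], 0.47)]
scene scalpel_tip [([0.3826, -0.3103, 0.0028], 0.75), ([0.4174, -0.3941, 0.1284], 0.51)]
scene lid [([0.1046, -0.3833, -0.0031], 0.86), ([0.4633, -0.2676, 0.0531], 0.21)]
scene tab [([0.1743, -0.3833, 0.0277], 0.9), ([0.1026, -0.3818, -0.0028], 0.65)]
side scalpel [([0.4219, -0.3214, 0.1161], 0.41)]
side scalpel_butt [([0.4204, -0.2576, 0.1258], 0.59)]
side scalpel_tip [([0.4153, -0.3916, 0.1227], 0.6)]
side lid [([0.0986, -0.3825, -0.0001], 0.66)]
side tab [([0.172, -0.3806, 0.026], 0.91)]
39.85 [ 0.419 -0.291  0.094] q [-46.722  25.249  88.213  -2.45   68.667 137.511] ft [-0.431  0.041  0.471] 0.01108955445211589 yaw y 176.7
[[-0.057 -0.997 -0.054]
 [-0.998  0.058 -0.   ]
 [ 0.004  0.054 -0.999]]
```

The scalpel is lifted and level (butt at z 0.127, tip at 0.125). I carry it over the lid.

Request:
move_arm(series="0.5 2 -1 0 -0.9; 1.5 6 -1 -1 -0.9; 2.8 11.5 -1 -2 -0.9; 4 17 -0.5 -3 -0.9; 5.2 22 0 -3 -0.9; 6.4 26.5 0.5 -3 -0.9; 7.2 30 1 -3 -0.9; 7.5 31.3 1.7 -3 -0.9")

```text
time_s: 40.85
position: [0.1, -0.3478, 0.095]
tool_rot: [[-0.008, -0.998, -0.054], [-1.0, 0.008, -0.002], [0.003, 0.054, -0.999]]
ft_force: [1.1, -0.6, 0.2]
grip_width: 0.0112
gripper_force: 58.7
```

Request:
move_arm(series="0 0 0.5 0 -0.9; 0 0 0.5 0 -0.9")

```text
time_s: 41.1
position: [0.1021, -0.3473, 0.0894]
tool_rot: [[-0.005, -0.999, -0.054], [-1.0, 0.005, -0.0], [0.001, 0.054, -0.999]]
ft_force: [0.1, -0.4, 0.6]
grip_width: 0.0115
gripper_force: 58.7
```

```bash
python3 -c "
from box import *
for k in('scene','side'):
  im=optics.get_image(k); cv2.imwrite('pics/%s21.png'%k,im['pixels'])
  for n in('scalpel_butt','scalpel_tip','lid'): print(k,n,best(spotter.mark_of,n,k))
"; python3 t.py .102 -.348 -.008
```

```text
scene scalpel_butt [([0.1021, -0.3156, 0.1213], 0.42)]
scene scalpel_tip [([0.3876, -0.3152, 0.002], 0.44)]
scene lid [([0.1035, -0.3814, -0.003], 0.78)]
side scalpel_butt [([0.1041, -0.3173, 0.1188], 0.52)]
side scalpel_tip [([0.1052, -0.4491, 0.116], 0.47)]
side lid []
41.5 [ 0.102 -0.348  0.089] q [-89.954  11.89  111.365  -3.698  56.746  92.336] ft [-0.138  0.115  0.362] 0.010834124138998561 yaw y 179.7
[[-0.005 -0.999 -0.054]
 [-1.     0.005 -0.001]
 [ 0.001  0.054 -0.999]]
tool shift cm [ 0.016 -0.502  9.727]
```

Request:
move_arm(series="0 -0.15 3 0 -0.9; 0 -0.3 6 0 -0.9; 0 -0.45 8.5 0 -0.9; 0 -0.5 9.6 0 -0.9; 0 -0.5 9.8 0 -0.9; 0 -0.5 9.8 0 -0.9")

```text
time_s: 42.25
position: [0.1018, -0.3481, -0.0085]
tool_rot: [[-0.005, -0.999, -0.054], [-1.0, 0.005, -0.001], [0.002, 0.054, -0.999]]
ft_force: [0.6, 0.3, 0.1]
grip_width: 0.011
gripper_force: 58.7
```

Request:
move_arm(series="0 0 0.2 0 -0.9; 0 0 0.4 0 -0.9; 0 0 0.4 0 -0.9")

```text
time_s: 42.62
position: [0.1015, -0.3479, -0.0128]
tool_rot: [[-0.005, -0.999, -0.054], [-1.0, 0.005, -0.001], [0.001, 0.054, -0.999]]
ft_force: [0.1, -0.3, 0.5]
grip_width: 0.0108
gripper_force: 58.7
```

Request:
move_arm(series="0 0 0.15 0 -0.9; 0 0 0.3 0 -0.9; 0 0 0.3 0 -0.9")

```text
time_s: 43.0
position: [0.1013, -0.3478, -0.0159]
tool_rot: [[-0.005, -0.999, -0.054], [-1.0, 0.005, -0.001], [0.001, 0.054, -0.999]]
ft_force: [-0.7, 0.7, -0.3]
grip_width: 0.0111
gripper_force: 58.7
```

Request:
move_arm(series="0 0 0.1 0 -0.9; 0 0 0.15 0 -0.9; 0 0 0.15 0 -0.9")

```text
time_s: 43.38
position: [0.1013, -0.3479, -0.0173]
tool_rot: [[-0.005, -0.999, -0.054], [-1.0, 0.005, -0.001], [0.001, 0.054, -0.999]]
ft_force: [0.3, 0.5, -0.2]
grip_width: 0.0112
gripper_force: 58.7
```

Request:
move_arm(series="0 0 0.1 0 -0.9; 0 0 0.15 0 -0.9; 0 0 0.15 0 -0.9")

```text
time_s: 43.75
position: [0.1012, -0.348, -0.0177]
tool_rot: [[-0.005, -0.999, -0.054], [-1.0, 0.005, -0.002], [0.003, 0.054, -0.999]]
ft_force: [1.8, 5.5, 29.1]
grip_width: 0.0113
gripper_force: 64.4
```

Contact with the lid. I ease off, open the fingers and withdraw straight up.

Request:
move_arm(series="0 0 -0.13 0 -0.9; 0 0 -0.15 0 -0.65; 0 0 -0.15 0 -0.5; 0 0 -0.15 0 -0.4; 0 0 -0.15 0 -0.4; 0 0.05 -1 0 -0.4; 0 0.2 -4 0 -0.4; 0 0.5 -9 0 -0.4", force=20)

```text
time_s: 44.75
position: [0.101, -0.3469, 0.0722]
tool_rot: [[-0.005, -0.999, -0.054], [-1.0, 0.005, 0.002], [-0.002, 0.054, -0.999]]
ft_force: [0.2, -0.5, -0.7]
grip_width: 0.0253
gripper_force: 0.0
```

Request:
move_arm(series="0 0.3 -6 0 -0.4; 0 0.6 -12 0 -0.4; 0 0.8 -16 0 -0.4; 0 0.8 -16 0 -0.4")

```text
time_s: 45.25
position: [0.1018, -0.3484, 0.2343]
tool_rot: [[-0.005, -0.999, -0.054], [-1.0, 0.005, -0.007], [0.008, 0.054, -0.999]]
ft_force: [0.4, -0.4, -0.2]
grip_width: 0.0254
gripper_force: 0.0
```

```bash
python3 -c "
from box import *
for k in('wrist','scene','side'):
  im=optics.get_image(k); cv2.imwrite('pics/%s22.png'%k,im['pixels'])
  for n in('scalpel','scalpel_butt','scalpel_tip','lid','tab','pen','seeker','forceps')[:5 if k=='wrist' else 8]: print(k,n,best(spotter.mark_of,n,k))
  hsv=cv2.cvtColor(im['pixels'],cv2.COLOR_BGR2HSV);m=cv2.inRange(hsv,(95,90,40),(130,255,255));nn,l,st,ce=cv2.connectedComponentsWithStats(m)
  for i in range(1,nn):
    if st[i,4]>40:
      v,u=np.nonzero(l==i);b=np.array([ray(im,q,.015) for q in zip(u,v)]);print('blue',st[i,4],b.min(0).round(3)[:2],b.max(0).round(3)[:2])
"; python3 t.py
```

```text
wrist scalpel [([0.1071, -0.3825, 0.0111], 0.68)]
wrist scalpel_butt [([0.0999, -0.3166, 0.0194], 0.78)]
wrist scalpel_tip [([0.1026, -0.4478, 0.0136], 0.56)]
wrist lid [([0.1012, -0.3812, -0.0013], 0.76)]
wrist tab [([0.1729, -0.385, 0.0239], 0.93), ([0.101, -0.3164, 0.018], 0.33)]
blue 138 [-0.189 -0.527] [-0.166 -0.519]
blue 1167 [ 0.238 -0.44 ] [ 0.288 -0.387]
blue 975 [ 0.095 -0.421] [ 0.109 -0.314]
blue 750 [ 0.36  -0.381] [ 0.387 -0.246]
scene scalpel [([0.1032, -0.3814, 0.0095], 0.77)]
scene scalpel_butt [([0.1034, -0.4517, 0.0142], 0.64), ([0.1012, -0.3141, 0.0108], 0.49)]
scene scalpel_tip [([0.1054, -0.4502, 0.0143], 0.48)]
scene lid [([0.1018, -0.3827, -0.0015], 0.6)]
scene tab [([0.6804, 0.1441, 0.0013], 0.74), ([0.1708, -0.3818, 0.0266], 0.7)]
scene pen [([0.382, -0.3127, 0.0012], 0.44), ([0.1034, -0.3791, 0.0111], 0.34)]
scene seeker [([0.3963, -0.3196, 0.0044], 0.54)]
scene forceps []
blue 291 [ 1.531 -0.979] [ 1.658 -0.791]
blue 97 [ 0.361 -0.38 ] [ 0.387 -0.249]
blue 125 [ 0.238 -0.428] [ 0.286 -0.38 ]
blue 186 [ 0.094 -0.418] [ 0.11  -0.312]
side scalpel [([0.1035, -0.3823, 0.0077], 0.53)]
side scalpel_butt [([0.1026, -0.3161, 0.0143], 0.68)]
side scalpel_tip [([0.1017, -0.4477, 0.0107], 0.44)]
side lid [([0.1023, -0.3854, 0.0025], 0.81)]
side tab [([0.1717, -0.38, 0.0252], 0.67)]
side pen [([0.3751, -0.3146, 0.002], 0.5)]
side seeker [([0.3789, -0.3108, 0.0015], 0.41), ([0.3975, -0.3231, 0.0057], 0.36)]
side forceps [([0.1022, -0.3797, 0.0001], 0.66), ([0.3478, -0.3036, 0.0043], 0.58)]
blue 69 [ 0.367 -0.355] [ 0.389 -0.249]
blue 172 [ 0.24  -0.445] [ 0.288 -0.391]
blue 175 [ 0.095 -0.419] [ 0.11  -0.311]
46.45 [ 0.102 -0.348  0.232] q [-90.047   1.365  96.1    -3.118  82.495  90.656] ft [-0.682 -0.579 -0.335] 0.025679412737635257 yaw y 179.7
[[-0.005 -0.999 -0.054]
 [-1.     0.005 -0.001]
 [ 0.001  0.054 -0.999]]
```

The scalpel lies centred on the lid: y -0.449 to -0.315, inside the lid's -0.464 to -0.299, and flat. The pen, seeker and forceps are in the box, and the arm is clear.

```bash
python3 -c "
from rig import order
print(order.close_job())"
```

```text
the job is handed in; nothing more can be done
None
```

The lid lies flat and right way up on the bench with the scalpel flat on it, both ends inside the edge; the other three tools are still in the box, and the job was handed in at about 46 s of the 67 s allowed. I did not re-check the glassware and wash bottle at the end.

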